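# Shake the bead vials: load, lock, switch on and off, unload

### The job

Shake the bead vials: stand every vial on the grey mat fully down in a hole of the shaker, push its lock lever over to locked, then flip the rocker switch on and let it run for at least three seconds. After that flip the switch off, push the lever back to unlocked, and only then take the vials out and stand them all upright on the cork sheet, well inside its edges. Never have the switch on while the lever is not locked, and leave the bottle, the bead box and the scissors where they are.

Things in the scene. Friction and masses are not known exactly. Their poses are not given: they have to be found in the camera images.
- vial0_mid (a point): centre (half-way up, on the axis) of a loose round bead vial: clear plastic with green and gold beads and a white screw cap, with a steel foot, 40 mm in diameter, 90 mm tall, about 200 g, most of it in the foot, so it stands firmly; z runs along its axis towards the cap. Starts standing on the grey mat; of vial0 to vial3 only two or three are present in a run. All vials are alike and any may go in any hole
- vial1_mid (a point): centre (half-way up, on the axis) of a loose round bead vial: clear plastic with green and gold beads and a white screw cap, with a steel foot, 40 mm in diameter, 90 mm tall, about 200 g, most of it in the foot, so it stands firmly; z runs along its axis towards the cap. Starts standing on the grey mat; of vial0 to vial3 only two or three are present in a run. All vials are alike and any may go in any hole
- vial2_mid (a point): centre (half-way up, on the axis) of a loose round bead vial: clear plastic with green and gold beads and a white screw cap, with a steel foot, 40 mm in diameter, 90 mm tall, about 200 g, most of it in the foot, so it stands firmly; z runs along its axis towards the cap. Starts standing on the grey mat; of vial0 to vial3 only two or three are present in a run. All vials are alike and any may go in any hole
- vial3_mid (a point): centre (half-way up, on the axis) of a loose round bead vial: clear plastic with green and gold beads and a white screw cap, with a steel foot, 40 mm in diameter, 90 mm tall, about 200 g, most of it in the foot, so it stands firmly; z runs along its axis towards the cap. Starts standing on the grey mat; of vial0 to vial3 only two or three are present in a run. All vials are alike and any may go in any hole
- shaker: fixed bead shaker, 120 x 250 mm (x, y), its top 60 mm high; origin at the centre of its underside, z up, the row of three holes in the black block along its y axis, the lock lever at its +y end. The holes are 34 mm deep, 45 mm wide with a 3 mm chamfer; a vial fully down has its centre 71 mm above the shaker's underside and 56 mm of it stands out. It does not really shake
- hole0 (a point): centre of the mouth of hole 0 of the shaker, level with the top of the black block, 60 mm above the table; holes are 52 mm apart, hole 2 is nearest the lever, 72 mm from it
- hole1 (a point): centre of the mouth of hole 1 of the shaker, level with the top of the black block, 60 mm above the table; holes are 52 mm apart, hole 2 is nearest the lever, 72 mm from it
- hole2 (a point): centre of the mouth of hole 2 of the shaker, level with the top of the black block, 60 mm above the table; holes are 52 mm apart, hole 2 is nearest the lever, 72 mm from it
- lock_lever (a joint): angle of the shaker's lock lever. 0 = unlocked, leaning 0.5 rad towards the shaker's -x side (the robot's side); 1.0 = locked, leaning 0.5 rad to its +x side. Over-centre: upright is 0.5, from where it snaps to whichever side it leans; it takes about 2 N at the ball to start it moving
- lever_pivot (a point): pivot of the lock lever, 62 mm above the table; axes as the shaker's; the lever swings about its y axis, in its x-z plane
- lever_tip (a point): centre of the black ball, 22 mm in diameter, at the end of the lock lever, 78 mm from the pivot; the lever is a steel bar 10 mm thick
- switch_box: fixed grey mains switch box, 100 x 70 mm (x, y), 50 mm high, origin at the centre of its underside, z up; a big white rocker on top lies along its x axis between two black cheeks, 38 mm apart, that rise to 64 mm above the table
- rocker (a joint): angle of the rocker. 0 = off: its -x end (the robot's side) is down and the +x end, which bears a black dot, stands up; 0.5 = on: the +x end is down. Over-centre: it snaps over at 0.25. Pressing straight down on the raised end, 24 mm from the pivot, takes about 4 N and 12 mm of travel to the stop
- rocker_pivot (a point): pivot of the rocker, 64 mm above the table, axes as the switch box's. The rocker is a white flat paddle, 68 mm long (x), 32 mm wide, 9 mm thick, pivoted at its middle; its raised end stands about 8 mm above the pivot, the other 8 mm below
- mat: fixed thin grey felt mat, 200 x 180 mm, in effect level with the table, origin at its centre; the vials start on it, their centres 45 mm above the table
- board: fixed thin cork sheet, 240 x 180 mm (x, y), in effect level with the table, origin at its centre; a vial standing on it has its centre 45 mm above the table
- water_bottle: loose pink water bottle, 68 mm in diameter, 190 mm tall, origin under its centre; to be left alone
- bead_box: loose clear bead box, 120 x 160 x 48 mm, origin under its centre; to be left alone
- scissors: loose scissors lying flat, 160 mm long, 8 mm high, origin under the pivot; to be left alone
Mind the look-alikes: they are no part of the job. Of the things that look like the switch_box, take the one that is farthest from the robot's base at the start.

How it is judged:
By the outcome, as a careful person would: the job done as asked, in the order asked, and still so for the second after the job is handed in, with the robot touching nothing.
Of vial0, vial1, vial2, vial3 only 2 to 3 are there at a start; the rules pass over those that are not, and their reading is None.
At some moment in a run one of vial0, vial1, vial2, vial3 may be knocked a few centimetres aside while the robot is not near it.
It also fails if it takes over 210 s, if anything falls off the work surface, if the arm or the gripper's body presses on something with over 40 N, if the wrist force passes 120 N, or if a joint passes its speed limit or range.

### The arm

A 6-joint arm with a two-finger parallel gripper is mounted at the origin on the work surface. World frame = base frame: x ahead of the robot, y to its left, z up, the work surface at z = 0. Lengths are in mm, angles in rad, forces in N, time in s.
With the tool pointing down it reaches from about 275 to 825 mm from the base axis. Payload 4.9 kg.
Tool frame: the origin (TCP) lies at the very end of the fingers, on their centre line; the grasp point (between the pads) lies 19 mm behind it; z points along the fingers, y is the line along which they close (so a half turn about z gives the same grasp; the last joint's range is limited). The gripper opens to 85 mm and grips with 20 to 120 N. Pads are 22 mm wide; open, the fingers measure 114 mm over their backs; the gripper's body (76 mm by 85 mm) begins 54 mm behind the grasp point. The pads swing forward as they close: fully open they stand 13 mm farther back than shut.
Start: joints at [-1.358, 0.326, -0.193, 1.052, 0, 1.437], TCP at [186.952, -517.269, 231.281] pointing down, gripper open.
Joint ranges: [-2.65, 2.65], [-0.97, 1.79], [-1.3, 1.35], [-1.93, 2.1], [-1.47, 1.37], [-3.14, 3.14]. Speed limits (rad/s): [2.57, 2.57, 3.14, 3.14, 3.14, 3.14].

### API

Orientations are given as [roll, pitch, yaw] about the fixed x, y, z axes, in that order (R = Rz(yaw) Ry(pitch) Rx(roll)).
In Python, from bench import bot, solve_ik, imaging gives the robot as it stands. Calls block until the motion is done:
- bot.move_ptp(position, orientation): joint-space move of the TCP to a pose.
- bot.movel(position, rot=None, max_speed=150, threshold=None): straight line of the TCP; rot=None keeps the orientation; max_speed is the mean speed in mm/s. With threshold (N) it stops when the force on the tool has changed by that much, and returns True; else False.
- bot.move_j(angles): joint-space move.
- bot.grip(opening, effort=None): opening from 0.0 (shut) to 1.0 (fully open); effort is the grip in N (None keeps the last); returns when the fingers have stopped.
- bot.dwell(seconds).
- solve_ik(position, orientation): joint angles nearest the present ones, or None.
- bot.get_state(): the state.
- imaging.capture(name): name is "scene" or "top"; returns the picture (400x640x3 uint8, blue, green, red); there is no depth.
- imaging.camera_model(name): a dict with "K" (3x3 intrinsics, pixels), "k1" (the pictures are not rectified: a ray, as slopes to the right and down, at radius r is drawn at 1 + k1 r^2 times it, then the intrinsics apply), "position" and "rotation" of the camera in the world. Camera axes: x right, y up, looking along -z (the intrinsics and any distortion apply to the point x, -y, -z); pixel columns grow to the right and rows downward; lengths in mm; the calibration is good to about 2 mm. A picture is of the moment at which its call begins. camera_model takes no time and is no camera call.
A pose or a line that the arm cannot do raises bot.IKError and nothing moves.
- bot.sign_off(): hands the job in; it is judged then, once.
The state is a dict: "t": time; "qpos": joint angles; "joint_velocities": joint speeds; "effort": joint torques, N m; "tcp_pos": TCP position; "orientation": TCP orientation; "contact_force": force on the tool from outside, world axes, zero at the start; "wrist_torque": the same for the moment, N m; "opening": opening from 0.0 (shut) to 1.0 (fully open); "gripper_force": force on a finger pad.
Only numpy, scipy, OpenCV 4.12 (cv2) and the standard library are available. Lean on these libraries where they do the work, as an engineer would, in place of code of your own. Each camera call takes 0.05 s, during which the arm holds its last target. There are 200 camera calls.

## Working session

There is one attempt and no reset: what is moved stays moved. The work goes in short steps, each a Python script; the robot and the scene stay as the last script left them, time stands still between calls to the robot, and variables do not carry over. Pictures are saved under pics/ and viewed, at most 14 in all, crops included, and the job is handed in when it is done.

```bash
ls; mkdir -p pics
cat > h.py <<'E'
import numpy as np, cv2
from bench import bot, solve_ik, imaging
def ray(cam,u,v):
    m=imaging.camera_model(cam);K=np.array(m["K"],float)
    x=(u-K[0,2])/K[0,0];y=(v-K[1,2])/K[1,1];a,b=x,y
    for _ in range(20):
        s=1+m["k1"]*(a*a+b*b);a,b=x/s,y/s
    return np.array(m["position"],float),np.array(m["rotation"],float)@np.array([a,-b,-1.])
def onz(cam,u,v,z):
    p,d=ray(cam,u,v);return (p+d*(z-p[2])/d[2])
def proj(cam,P):
    m=imaging.camera_model(cam);K=np.array(m["K"],float)
    q=np.array(m["rotation"],float).T@(np.array(P,float)-np.array(m["position"],float))
    a,b=q[0]/-q[2],-q[1]/-q[2];s=1+m["k1"]*(a*a+b*b)
    return K[0,0]*a*s+K[0,2],K[1,1]*b*s+K[1,2]
E
python3 - <<'E'
from h import *
for c in("scene","top"):
    cv2.imwrite(f"pics/{c}0.png",imaging.capture(c)); m=imaging.camera_model(c); print(c,m)
s=bot.get_state();print(s["t"],s["tcp_pos"],s["orientation"],s["opening"])
E
```

```text
pics
scene {'K': array([[372.36014712,   0.        , 316.072687  ],
       [  0.        , 372.36014712, 202.16415896],
       [  0.        ,   0.        ,   1.        ]]), 'k1': -0.07320433405281308, 'position': array([1033.30799567,  146.16483777,  834.60015279]), 'rotation': array([0.59731498, 0.00872099, 1.7917334 ])}
top {'K': array([[405.34587828,   0.        , 321.96254565],
       [  0.        , 405.34587828, 195.15510571],
       [  0.        ,   0.        ,   1.        ]]), 'k1': 0.00021309454077926026, 'position': array([ 468.86161694,   -2.40793673, 1101.44939762]), 'rotation': array([ 0.06371742,  0.01764313, -1.57749978])}
0.1 [ 186.84389227 -516.74352729  230.58630148] [-3.14004980e+00 -1.86050460e-04  3.46791665e-01] 0.9987085038031344
```

View pics/scene0.png

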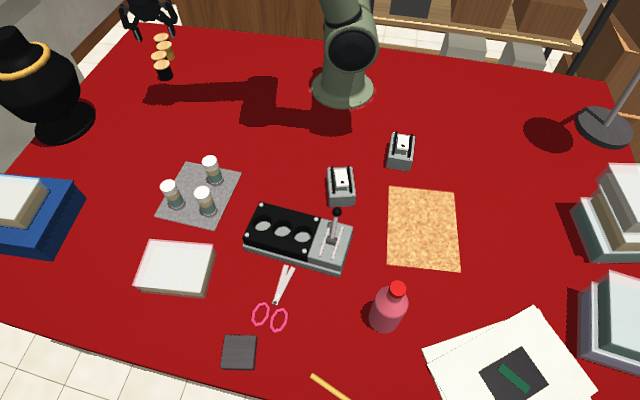

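View pics/top0.png

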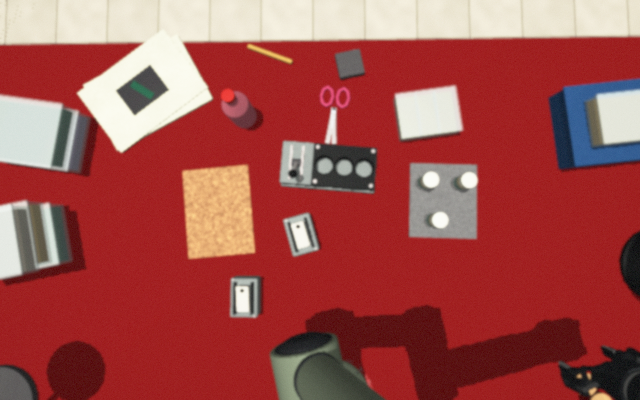

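The top view shows three vials at (430,180), (469,181) and (440,220). The shaker is at (330,166), with its lever at the left end and the ball near (293,174). The cork sheet is at (218,212). There are two switch boxes, at (301,234) and (245,297). The one at (301,234) looks farther from the base, so I'll check that with numbers and a crop.

```bash
python3 - <<'E'
s=open('h.py').read()
s=s.replace('np.array(m["rotation"],float)','rm(m["rotation"])')
s=s.replace('def ray','from scipy.spatial.transform import Rotation as Ro\ndef rm(r): return Ro.from_euler("xyz",r).as_matrix()\ndef ray',1)
s+='''
def blobs(mask,amin,amax):
    n,l,st,c=cv2.connectedComponentsWithStats(mask.astype(np.uint8))
    return [(c[i],st[i,4],l==i) for i in range(1,n) if amin<=st[i,4]<=amax]
def vials(im=None,zc=90):
    if im is None: im=imaging.capture("top")
    g=im.astype(int); w=(g.min(2)>185)&(g.max(2)-g.min(2)<40)
    return [(onz("top",c[0],c[1],zc),c,a) for c,a,_ in blobs(w,100,500)]
'''
open('h.py','w').write(s)
E
python3 - <<'E'
from h import *
np.set_printoptions(precision=1,suppress=True)
top=cv2.imread("pics/top0.png");sc=cv2.imread("pics/scene0.png")
print(proj("top",[0,0,0]),proj("scene",[0,0,0]))
for p,c,a in vials(top): print("white",p,c,a)
g=top.astype(int)
# holes: grey blobs inside black block
gr=(g.max(2)-g.min(2)<25)&(g.min(2)>90)&(g.max(2)<185)
for c,a,m in blobs(gr,60,9000): print("grey",c,a,onz("top",*c,60),onz("top",*c,0))
for z,name,m,lo in((0,"cork",(g[...,2]>180)&(g[...,1]>110)&(g[...,0]<150)&(g[...,0]>50),2000),):
    for c,a,mm in blobs(m,lo,20000):
        r=cv2.minAreaRect(np.argwhere(mm)[:,::-1].astype(np.float32));print(name,a,[onz("top",*q,z)[:2] for q in cv2.boxPoints(r)],onz("top",*c,z))
cv2.imwrite("pics/c1.png",cv2.resize(top[130:320,220:390],None,fx=4,fy=3.15*4/4 if 0 else 3.1,interpolation=2) if 0 else cv2.resize(top[130:325,225:390],None,fx=3,fy=3,interpolation=2))
cv2.imwrite("pics/c2.png",cv2.resize(sc[120:280,230:430],None,fx=4,fy=3.75 if 0 else 4,interpolation=2)[:600])
E
```

```text
(np.float64(329.6086655688521), np.float64(399.1471623420887)) (np.float64(342.49699675232057), np.float64(88.72019017189275))
white [704.1 -10.2  90. ] [331.5 127.7] 209
white [677.7 655.8  90. ] [ 70.4 140.7] 162
white [633.8  95.1  90. ] [289.9 155.7] 116
white [628.3  64.1  90. ] [302.2 157.7] 115
white [ 571.9 -257.    90. ] [430.9 179. ] 214
white [ 569.6 -351.    90. ] [468.8 179.6] 208
white [436.4 700.4  90. ] [ 49.6 235.9] 394
white [ 470.7 -277.2   90. ] [440.  219.5] 219
white [438.4  70.8  90. ] [299.8 233.5] 380
white [277.7 214.1  90. ] [242.  299.2] 323
grey [349.4  62.7] 532 [883.4 -58.8  60. ] [907.3 -62.    0. ]
grey [142.   90.1] 202 [817.  488.6  60. ] [837.  516.9   0. ]
grey [607.9 128.1] 148 [ 702.2 -720.4   60. ] [ 715.7 -761.8    0. ]
grey [ 65.6 142.1] 549 [680.3 687.8  60. ] [692.5 727.5   0. ]
grey [425.4 135.1] 93 [ 689.1 -253.2   60. ] [ 701.8 -267.6    0. ]
grey [299.9 169.4] 676 [602.6  72.2  60. ] [610.3  76.5   0. ]
grey [324.5 165.5] 138 [612.3   8.3  60. ] [620.5   8.9   0. ]
grey [343.8 167.4] 166 [606.8 -41.4  60. ] [614.7 -43.7   0. ]
grey [363.5 168.5] 182 [603.5 -92.3  60. ] [611.2 -97.4   0. ]
grey [442.2 202.1] 3953 [ 515.3 -292.1   60. ] [ 518.  -308.8    0. ]
grey [333.  188.4] 80 [552.6 -13.1  60. ] [557.4 -13.7   0. ]
grey [ 31.3 237.9] 1116 [430.5 769.2  60. ] [428.2 813.6   0. ]
grey [301.9 235. ] 482 [433.6  67.6  60. ] [431.6  71.7   0. ]
grey [245.1 296.4] 539 [279.1 212.8  60. ] [268.2 225.2   0. ]
grey [289.8 367.9] 322 [101.6  99.1  60. ] [ 80.4 105.    0. ]
grey [ 12.4 386. ] 667 [ 57.3 803.   60. ] [ 33.6 849.4   0. ]
cork 5887 [array([612.3, 404.7]), array([626. , 220.6]), array([383.6, 199.3]), array([369.6, 380.7])] [497.  300.8   0. ]
```

View pics/c1.png

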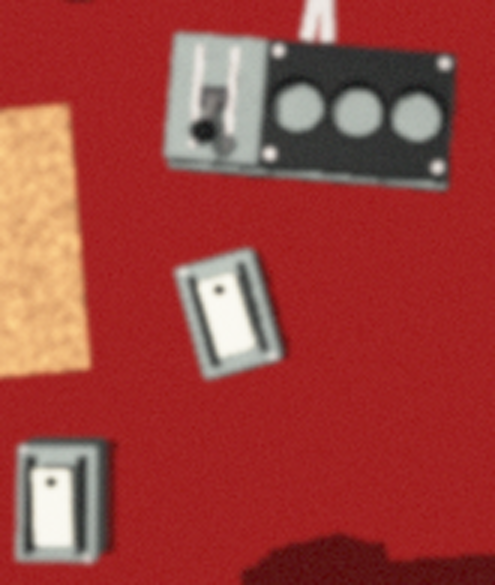

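View pics/c2.png

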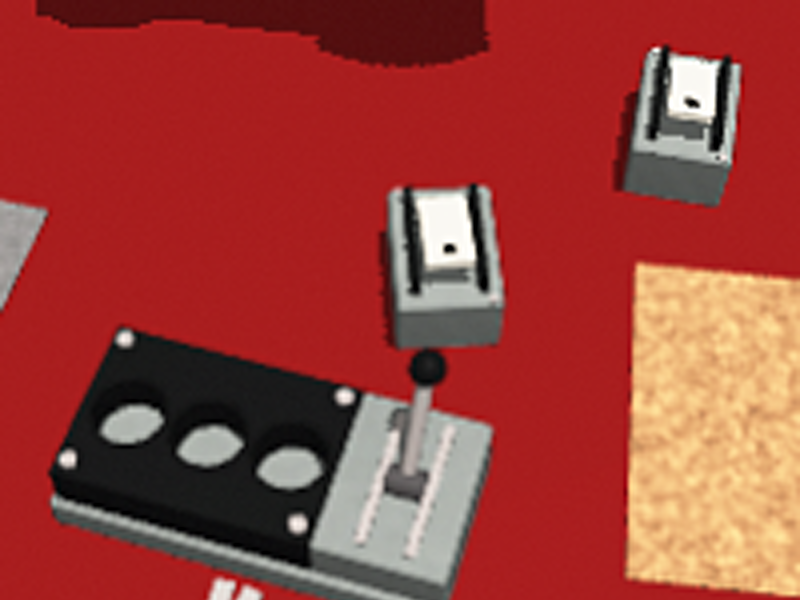

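The farthest box is the one at (301,234) px in the top view, at about (437,70) mm and 443 mm from the base. The other, at (245,297), is only about 350 mm away. Its dot is on the +x end. The crops also show the lever leaning towards the robot (unlocked) and three empty holes. Next I refine the shaker and rocker poses.

Run:
```python
from h import *
import json
np.set_printoptions(precision=1,suppress=True)
top=cv2.imread("pics/top0.png");sc=cv2.imread("pics/scene0.png")
# screws at z=60 (bright blobs near predicted px)
def local(im,u,v,r,f):
    p=im[int(v)-r:int(v)+r+1,int(u)-r:int(u)+r+1].astype(float).min(2); w=np.clip(p-f,0,None)
    yy,xx=np.mgrid[0:2*r+1,0:2*r+1]; return (xx*w).sum()/w.sum()+int(u)-r,(yy*w).sum()/w.sum()+int(v)-r
for cam,im,pts in(("top",top,[(225+x/3,130+y/3) for x,y in((279,50),(445,62),(269,153),(437,166))]),
                  ("scene",sc,[(230+x/4,120+y/4) for x,y in((298,523),(67,459),(345,397),(125,338))])):
    S=np.array([onz(cam,*local(im,u,v,3,110),61)[:2] for u,v in pts])
    d=S[0]+S[2]-S[1]-S[3]; print(cam,"screws",S.tolist(),"ctr",S.mean(0),"yaw",-np.arctan2(d[0],d[1]),np.hypot(*d)/2)
for cam,im in(("top",top),("scene",sc)):
    g=im.astype(int);gr=(g.max(2)-g.min(2)<25)&(g.min(2)>90)&(g.max(2)<190)
    for c,a,m in blobs(gr,60,600):
        P=onz(cam,*c,43)
        if 560<P[0]<640 and -130<P[1]<40: print(cam,"hole",P[:2],a)
    w=(g.min(2)>185)&(g.max(2)-g.min(2)<40)
    for c,a,m in blobs(w,100,1200):
        P=onz(cam,*c,64+4.5)
        if 380<P[0]<480 and 20<P[1]<120:
            r=cv2.minAreaRect(np.argwhere(m)[:,::-1].astype(np.float32)); B=[onz(cam,*q,68)[:2] for q in cv2.boxPoints(r)]
            print(cam,"rocker",P,a,np.array(B).tolist())
        P=onz(cam,*c,88)
        if P[1]<-200: print(cam,"cap",P,a)
    k=(g.max(2)<45)
    u,v=(225+205/3,130+130/3) if cam=="top" else (230+428/4,120+368/4)
    print(cam,"ball",onz(cam,u,v,130.5))
for y in(np.pi/2,-np.pi/2):
    for p in([572,-257,46],[470,-277,46],[610,90,110],[690,90,110],[437,70,70],[500,300,46]):
        q=solve_ik(p,[np.pi,0,y-.08]);print(y,p,None if q is None else np.round(q,2))
```

```text
top screws [[662.3311667353153, 26.699567593174134], [649.7469204722397, -116.63666975639666], [572.8330427897683, 35.33768690500109], [559.7746003592583, -109.18740905390324]] ctr [611.2 -40.9] yaw -0.0888454954728593 144.50060094820466
scene screws [[659.2167801928449, 26.630052685341894], [647.1738425910587, -117.42746096401197], [569.0232796732006, 34.0438539982829], [556.9098687153239, -110.18583644526439]] ctr [608.1 -41.7] yaw -0.0835973626832371 144.6487480238232
top hole [614.    8.7] 207
top hole [609.2 -42.1] 216
top hole [604.8 -93.2] 212
top cap [ 572.1 -257.5   88. ] 214
top cap [ 569.8 -351.7   88. ] 208
top cap [ 470.7 -277.7   88. ] 219
top rocker [437.8  72.3  68.5] 380 [[472.1482525588194, 100.3177993472922], [481.5821944352147, 69.34004110869857], [402.10949907150996, 44.77003343900664], [392.7311322179838, 75.58474768187888]]
top ball [584.2  83.  130.5]
scene hole [606.7 -92.6] 105
scene hole [610.9 -40.7] 115
scene hole [615.7  10.4] 121
scene cap [  53.6 -872.3   88. ] 823
scene cap [ 469.1 -279.    88. ] 130
scene rocker [433.3  71.3  68.5] 213 [[410.08815648
[... 385 characters left out ...]
277, 46] [-0.7  0.5 -0.4  0.6  0.   1. ]
1.5707963267948966 [610, 90, 110] [ 0.   0.6 -0.2  0.8  0.   1.7]
1.5707963267948966 [690, 90, 110] [0.  0.7 0.1 1.  0.  1.7]
1.5707963267948966 [437, 70, 70] [-0.   0.3 -0.7  0.6  0.   1.6]
1.5707963267948966 [500, 300, 46] [ 0.4  0.6 -0.3  0.7  0.   2.1]
-1.5707963267948966 [572, -257, 46] [-0.5  0.6 -0.2  0.7  0.  -2. ]
-1.5707963267948966 [470, -277, 46] [-0.7  0.5 -0.4  0.6  0.  -2.2]
-1.5707963267948966 [610, 90, 110] [ 0.   0.6 -0.2  0.8  0.  -1.5]
-1.5707963267948966 [690, 90, 110] [ 0.   0.7  0.1  1.   0.  -1.5]
-1.5707963267948966 [437, 70, 70] [-0.   0.3 -0.7  0.6  0.  -1.5]
-1.5707963267948966 [500, 300, 46] [ 0.4  0.6 -0.3  0.7  0.  -1.1]
```

Both views agree: hole1 at about (609.7,-41.3), yaw -0.086, and the predicted ball at (583,85) matches the measured (584,85). The rocker is at about (436,72) with yaw 0.30. Now I load the vials.

```bash
cat >> h.py <<'E'
YS=-0.086; H1=np.array([609.7,-41.3]); XA=np.array([np.cos(YS),np.sin(YS)]); YA=np.array([-np.sin(YS),np.cos(YS)])
HOLE=[H1-52*YA,H1,H1+52*YA]; PIV=H1+124*YA
RP=np.array([436.,72.]); YB=0.30; BX=np.array([np.cos(YB),np.sin(YB)])
OR=[np.pi,0,np.pi/2+YS]
def go(xy,z,v=300,rot=None,th=None): return bot.movel([float(xy[0]),float(xy[1]),float(z)],rot,max_speed=v,threshold=th)
def f(): s=bot.get_state(); return round(s["t"],1),np.round(s["tcp_pos"],1),round(s["opening"],3),np.round(s["contact_force"],1),np.round(s["gripper_force"],1)
def matvials():
    g=imaging.capture("top"); return [p[:2]+[-0.8,-0.6] for p,c,a in vials(g,88) if 380<p[0]<640 and -430<p[1]<-180 and a>150]
def pick(xy,zt):
    go(xy,zt+90); bot.grip(1.0); go(xy,zt,150); bot.grip(0.0,40); print("gripped",f()); go(xy,zt+115,200); print("lifted",f())
def insert(h):
    go(HOLE[h],160,300); go(HOLE[h],110,200); hit=go(HOLE[h],73,60,th=12); print("ins",h,hit,f()); return hit
E
python3 - <<'E'
from h import *
bot.move_ptp([540,-320,200],OR); 
v=matvials(); print(v)
p=max(v,key=lambda q:q[1]+0.0*q[0]); 
pick(p,46)
print(insert(2))
E
```

```text
[array([ 571.32129227, -258.07663464]), array([ 469.8947301 , -278.17921309])]
gripped (3.6, array([ 571.7, -258.3,   46.9]), 0.458, array([-1.1,  0.4,  5.8]), np.float64(39.9))
lifted (4.3, array([ 570.5, -257.6,  159.6]), 0.454, array([-0.4,  0.7, -2.9]), np.float64(40.5))
ins 2 True (6.4, array([612.9,  10.8,  72.7]), 0.457, array([-1. , -0.1,  4.6]), np.float64(42.1))
True
```

```bash
python3 - <<'E'
from h import *
def rel(h):
    z=bot.get_state()["tcp_pos"][2]; bot.grip(1.0); go(HOLE[h],170,250)
rel(2)
for h in (1,0):
    v=matvials(); print("mat",v)
    if not v: break
    p=max(v,key=lambda q:q[1])
    go(p,170); v=matvials() or [p]   # arm near, may hide
    pick(p,46)
    insert(h)
    z=bot.get_state()["tcp_pos"][2]
    if z>76: print("NOT DOWN",z); break
    rel(h)
print("left",matvials(),f())
cv2.imwrite("pics/top2.png",imaging.capture("top")[100:330,170:520]);cv2.imwrite("pics/scene2.png",imaging.capture("scene")[110:310,130:480])
E
python3 -c "
import cv2,numpy as np
a=cv2.imread('pics/top2.png');b=cv2.imread('pics/scene2.png')
cv2.imwrite('pics/v2.png',cv2.resize(np.vstack([a,b]),None,fx=1.39,fy=1.39,interpolation=2))"
```

```text
mat [array([ 568.82764604, -352.43133617]), array([ 469.86530894, -278.26854216])]
gripped (10.5, array([ 470.5, -278.6,   46.8]), 0.453, array([-0.2, -0.2,  6.5]), np.float64(40.2))
lifted (11.2, array([ 469. , -277.7,  159.7]), 0.457, array([ 0.4,  0.7, -3. ]), np.float64(40.5))
ins 1 True (13.3, array([608.7, -41. ,  72.8]), 0.453, array([-0.6, -0.3,  4. ]), np.float64(41.7))
mat [array([ 569.05245089, -352.33436614])]
gripped (17.4, array([ 569.7, -352.8,   47. ]), 0.458, array([-0.1,  1.2,  4.7]), np.float64(40.5))
lifted (18.1, array([ 568.2, -351.7,  159.5]), 0.458, array([ 0. ,  0.5, -3. ]), np.float64(40.4))
ins 0 True (20.1, array([604.4, -92.8,  73. ]), 0.46, array([-0.1, -0.3,  4.5]), np.float64(41.3))
left [] (21.3, array([604.7, -93. , 169.5]), 0.997, array([ 0. , -0.4, -1. ]), np.float64(0.0))
```

View pics/v2.png

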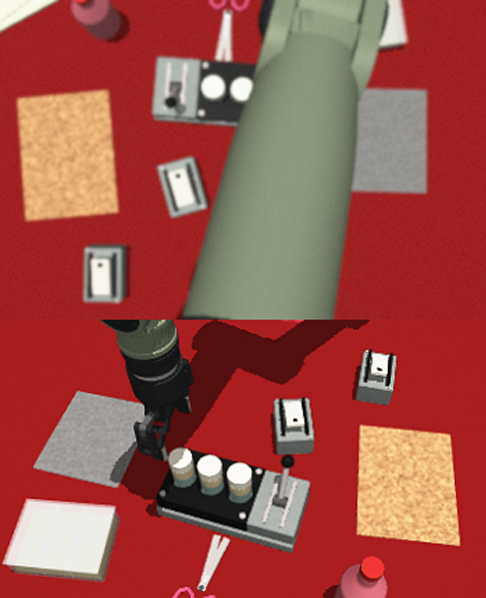

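Three vials are seated in the holes (caps at px (181,460), (209,467), (239,474) in the lower half) and the mat is empty. The lever is still leaning towards the robot. Next I push the lever over.

```bash
cat >> h.py <<'E'
def snap(n):
    a=imaging.capture("top")[130:270,230:400];b=imaging.capture("scene")[150:280,230:400]
    cv2.imwrite(f"pics/{n}.png",cv2.resize(np.hstack([a[:130],b]),None,fx=2.3,fy=2.3,interpolation=2))
E
python3 - <<'E'
from h import *
a=PIV-82*XA
go(HOLE[0],200); bot.grip(0.0); go(a,200); go(a,112,200)
hit=go(PIV+12*XA,112,80,th=15); print(hit,f(),"rel",(np.array(f()[1][:2])-PIV)@XA)
go(PIV-70*XA,112,150); go(PIV-82*XA,200); bot.move_ptp([400,-150,250],OR)
snap("lv1")
E
```

```text
False (25.1, array([631.8,  81.3, 112. ]), -0.001, array([-0.6, -0.1, -1. ]), np.float64(0.0)) rel 11.487716496835265
```

View pics/lv1.png

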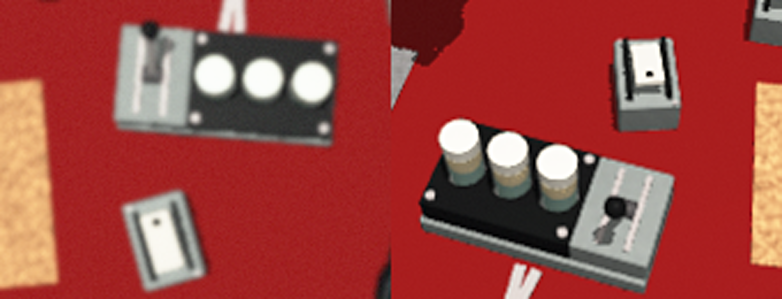

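The lever is over on the +x side, with the ball at crop (150,30), and all three vials are down. I check the ball's position against the prediction for locked, then press the rocker on.

Run:
```python
from h import *
print("ball pred",proj("top",[*(PIV+37.4*XA),130.5]),"seen",(230+150/2.3,130+30/2.3))
OB=[np.pi,0,np.pi/2+YB]; p=RP+33*BX
bot.move_ptp([*p,130],OB); go(p,90,150)
hit=go(p,63,40,th=12); print(hit,f()); t0=bot.get_state()["t"]
go(p,150,200); bot.move_ptp([400,-150,250],OR)
snap("sw1"); print(f(),t0)
```

```text
ball pred (np.float64(294.909004261564), np.float64(143.195970168285)) seen (295.2173913043478, 143.04347826086956)
False (29.7, array([466.8,  81.7,  62.6]), 0.0, array([-0.2, -0.5,  1.4]), np.float64(0.0))
(31.4, array([ 400. , -148.8,  249.1]), -0.0, array([-0.6,  0.2,  0.8]), np.float64(0.0)) 29.7167
```

View pics/sw1.png

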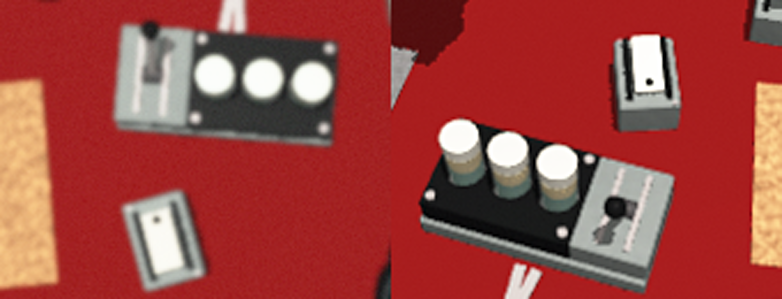

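In the scene view the dot moved down, from (649,74) to (649,82), and the robot-side end has risen to (645,37), so the switch is on. I let it run, then press the other end.

Run:
```python
from h import *
OB=[np.pi,0,np.pi/2+YB]; p=RP-33*BX
bot.dwell(4)
bot.move_ptp([*p,130],OB); go(p,90,150)
hit=go(p,63,40,th=12); print(hit,f())
go(p,150,200); bot.move_ptp([400,-150,250],OR)
snap("sw2"); print(f())
```

```text
False (37.6, array([404.6,  62.3,  63. ]), 0.0, array([-0.3, -0.2,  0.1]), np.float64(0.0))
(39.2, array([ 399.5, -148.5,  248.8]), 0.001, array([ 0.1, -0.3, -1.2]), np.float64(0.0))
```

View pics/sw2.png

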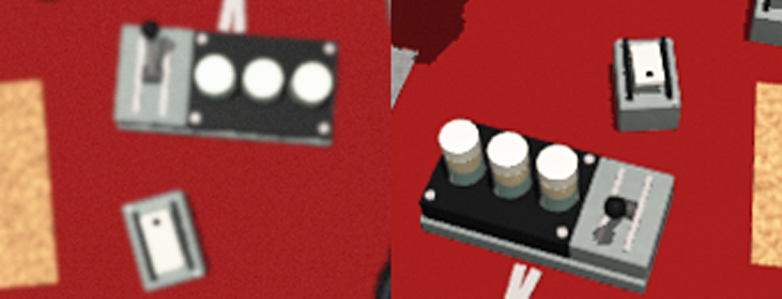

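The dot is back at (649,74), so the switch is off. Now I unlock.

Run:
```python
from h import *
a=PIV+82*XA
bot.move_ptp([*a,210],OR); go(a,112,200)
hit=go(PIV-12*XA,112,80,th=15); print(hit,f(),"rel",(np.array(f()[1][:2])-PIV)@XA)
go(PIV+40*XA,112,150); go(PIV+50*XA,210); bot.move_ptp([400,-150,250],OR)
snap("lv2"); print("ball pred",proj("top",[*(PIV-37.4*XA),130.5]))
for p,c,a in vials(None,114):
    if 560<p[0]<660 and -130<p[1]<40: print(p,a)
```

```text
False (42.6, array([608.8,  83.2, 112. ]), -0.002, array([ 0.6,  0.1, -1.5]), np.float64(0.0)) rel -11.59048056859593
ball pred (np.float64(292.324243598097), np.float64(173.80576139303753))
[613.50599329  12.23148454 114.        ] 208
[608.99696533 -39.63028804 114.        ] 206
[604.04508102 -94.01880787 114.        ] 204
```

View pics/lv2.png

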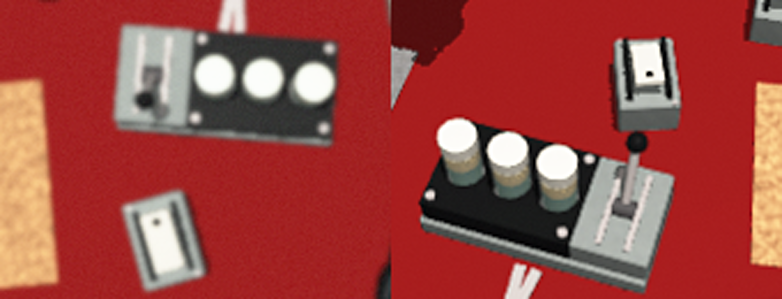

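The lever is unlocked: the ball is at crop (144,99), close to the predicted position, and the switch is still off. Now I move the vials to the cork.

Run:
```python
from h import *
C=np.array([497.,301.]);cx=np.array([.9955,.095]);cy=np.array([-.095,.9955])
for h,(a,b) in zip((2,1,0),((0,40),(-62,-35),(62,-35))):
    vs=[p[:2]+[-.8,-.6] for p,c,ar in vials(None,114) if 560<p[0]<660 and -130<p[1]<40]
    xy=min(vs,key=lambda q:np.hypot(*(q-HOLE[h]))) if vs else HOLE[h]
    if np.hypot(*(xy-HOLE[h]))>6: xy=HOLE[h]
    print(h,vs)
    go(xy,180,rot=OR) if h==2 else go(xy,180)
    bot.grip(1.0); go(xy,73,150); bot.grip(0,40); print("grip",f()); go(xy,225,200)
    if bot.get_state()["opening"]<.4: print("LOST");break
    t=C+a*cx+b*cy
    go(t,225,300); go(t,70,200); print(go(t,45,50,th=8),f())
    bot.grip(1.0); go(t,150,200); go(t,225); 
    go([400,40],225) 
bot.move_ptp([400,-200,250],OR)
for p,c,a in vials(None,88):
    if 300<p[0]<680 and -450<p[1]<450: d=p[:2]-C;print(p,a,"cork",d@cx,d@cy)
cv2.imwrite("pics/end_t.png",imaging.capture("top"));cv2.imwrite("pics/end_s.png",imaging.capture("scene"));print(f())
a=cv2.imread("pics/end_t.png");b=cv2.imread("pics/end_s.png");cv2.imwrite("pics/end.png",np.vstack([a[60:330,150:550],b[110:340,150:550]]))
```

```text
2 [array([612.80167114,  11.64622399]), array([608.19696533, -40.23028804]), array([603.33481726, -94.58280382])]
grip (48.4, array([613.2,  11.6,  73.8]), 0.456, array([-1.4, -0.1,  5.3]), np.float64(40.3))
True (52.0, array([493.3, 340.9,  47.3]), 0.457, array([0.3, 0.5, 2.2]), np.float64(41.3))
1 [array([608.12046191, -40.29022644]), array([603.33481726, -94.58280382])]
grip (57.3, array([608.7, -40.4,  73.8]), 0.46, array([0.2, 0.2, 4.1]), np.float64(40.1))
True (60.9, array([438.9, 260.3,  47.3]), 0.457, array([0.9, 0.4, 0.9]), np.float64(40.9))
0 [array([603.33481726, -94.58280382])]
grip (66.0, array([603.9, -94.7,  73.8]), 0.454, array([-0.4,  0. ,  4.2]), np.float64(40.2))
True (69.7, array([562.2, 272.2,  47.3]), 0.455, array([ 0.1, -0.2,  1.9]), np.float64(40.8))
[634.73379071  95.44305666  88.        ] 119 cork 117.58607903102127 -217.71664721493795
[628.68836442  64.28953594  88.        ] 115 cork 108.60827268965984 -248.1556615894659
[562.86339101 272.6586566   88.        ] 197 cork 62.87457812691344 -34.47082949590585
[494.16311509 341.43105151  88.        ] 193 cork 1.0168309646216187 40.51861584482087
[438.73892173  71.21351282  88.        ] 378 cork -79.82861970052917 -223.21764555447663
[439.62674989 261.09793313  88.        ] 199 cork -60.90576683518883 -34.272048810735065
(73.5, array([ 400.3, -198.5,  249.8]), 0.999, array([ 0.4,  0.8, -0.6]), np.float64(0.0))
```

View pics/end.png

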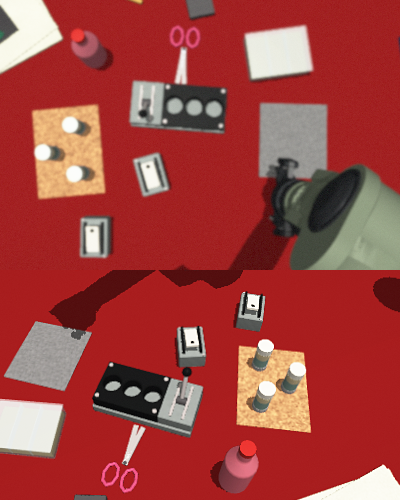

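The three vials stand upright on the cork, at (72,125), (43,152) and (75,174) in the upper half. The lever is unlocked, the switch is off, and the bottle, box and scissors have not moved. I hand in after one last check.

Run:
```python
from h import *
bot.dwell(2)
v=[np.round(p[:2]) for p,c,a in vials(None,88) if 380<p[0]<610 and 210<p[1]<400]; print(v)
if len(v)==3: print(bot.sign_off())
```

```text
[array([563., 273.]), array([494., 342.]), array([440., 261.])]
the job is handed in; nothing more can be done
None
```

The job is handed in: all three vials were locked in and shaken for over three seconds, then switched off, unlocked and stood upright on the cork, at least 28 mm inside its edges, with the bottle, bead box and scissors left in place.

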